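Shift the rolling mill's selector lever through its H-gate

TASK

Change the gear of the small rolling mill: with your fingertips only, push the red ball of the selector lever out of the unmarked lane beside the rolls, along the neutral cross-slot, and fully home into the slot marked with the green disc. Push it gently, do not grip or squeeze it, do not run it home into the blue, yellow or white slot on the way, and leave the mandrel, the jar and the dish where they stand.

Things in the scene. Friction and masses are not known exactly. Their poses are not given: they have to be found in the camera images.
- selector: Bench rolling mill with its gear selector, fixed. Origin: on the bench under the centre of the gate. x axis: along the slots (roughly away from the robot); y axis: across them, towards the rolls. Gear case 130 mm (x) by 190 mm (y), 100 mm high, steel gate plate on top; roll stand at y = 95 to 245 mm, up to 156 mm high.
- gate (a point): Centre of the gate plate's level top, axes as the selector's. Double H: lanes along x at y = +32 (by the rolls, unmarked), 0 and -32 mm, joined by one neutral cross-slot along y at x = 0. Cross-slot and lanes 14 mm wide (outer lanes 5 mm wider on their outer side), tongues between them chamfered 4 mm at the cross-slot. Lanes end at x = +/-32 mm.
- ball (a point): Centre of the red ball (40 mm) on the selector lever, 187 mm above the bench when upright, on a pivot 175 mm below. The ball moves twice as far as the stem at the gate: y = +/-62 mm in the outer lanes, x = +/-42 mm at sprung stops at the slot ends (they yield about 5 mm more under 20 N); up to 16 mm lower when leaning. 3 to 6 N moves it; it stays where left.
- stem (a point): Point on the axis of the lever's 10 mm stem, 85 mm from the pivot, where it passes through the gate plate (97 mm above the bench when upright). At x = +/-21 mm of the selector the lever is fully home.
- lane (a joint): Sideways lean of the lever, rad: 0 upright, positive towards the selector's +y (rolls). About +0.36 in the unmarked lane, 0 in the middle lane, -0.36 in the far lane; sprung stops at +/-0.375. The start is always in the unmarked lane.
- stroke (a joint): Lean of the lever along the slots, rad: 0 neutral (in the cross-slot), positive towards the selector's +x; +0.245 or -0.245 fully home against the sprung stop at a slot end. It starts anywhere along the unmarked lane, at -0.22 to 0.22.
- green_disc: Green disc, 20 mm diameter, 2 mm thick, fixed on the gate plate, marking the slot wanted. Origin under its centre. Discs lie in line with their lanes at x = +42 or -42 mm of the selector; which disc marks which of the four slot ends of the middle (y = 0) and far (y = -32) lanes varies.
- blue_disc: Blue disc, as the green one, at another slot end.
- yellow_disc: Yellow disc, as the green one, at another slot end.
- white_disc: White disc, as the green one, at another slot end.
- mandrel: Loose steel ring mandrel standing on the bench, 56 mm base, tapered to 16 mm at the top, 110 mm high; origin under its base. Leave alone.
- jar: Loose amber glass jar with a metal cap, 52 mm diameter, 60 mm high; origin under its base. Leave alone.
- dish: Loose white ceramic dish, 70 mm diameter, 30 mm high; origin under its base. Leave alone.

How it is judged (in metres and radians):
On the way:
1. the lever has left the unmarked lane along the cross-slot (value of joint lane below 0.2 rad), for 0.05 s.
At the end, for the whole second after the job is handed in: The lever rests fully home in the slot with the green disc (the stem within 25.5 mm of the disc's centre at the gate, about 21.5 mm being against the sprung stop), and the mandrel, jar and dish are within 15 mm of where they began (horizontal distance between stem and green_disc below 0.0255 m and velocity of joint stroke between -0.05 and 0.05 rad/s and velocity of joint lane between -0.05 and 0.05 rad/s and distance of each of mandrel, jar, dish from where it was at the start of the episode below 0.015 m); the robot touches nothing.
It fails at once if the lever is run home into a wrong coloured slot (horizontal distance between stem and blue_disc below 0.026 m or horizontal distance between stem and yellow_disc below 0.026 m or horizontal distance between stem and white_disc below 0.026 m).
It fails at once if the lever is squeezed or rammed (over 38 N between the fingers and the lever) (contact force between the fingers and stroke above 38 N).
It fails at once if the mandrel, jar or dish is knocked, lifted or carried (moved over 15 mm) (distance of any of mandrel, jar, dish from where it was at the start of the episode above 0.015 m).
It also fails if it takes over 48 s, if anything falls off the work surface, if the arm or the gripper's body presses on something with over 40 N, if the wrist force passes 120 N, or if a joint passes its speed limit or range.

ROBOT

A 6-joint arm with a two-finger parallel gripper is mounted at the origin on the work surface. World frame = base frame: x ahead of the robot, y to its left, z up, the work surface at z = 0. Lengths are in mm, angles in rad, forces in N, time in s.
With the tool pointing down it reaches from about 350 to 775 mm from the base axis. Payload 7.3 kg.
Tool frame: the origin (TCP) lies between the finger pads; the fingertips stand 25 mm ahead of it and the grasp point (between the pads) lies 6 mm ahead of it; z points along the fingers, y is the direction in which the jaws open and shut (so a half turn about z gives the same grasp; the last joint's range is limited). The gripper opens to 92 mm and grips with 3 to 60 N. Pads are 19 mm wide; open, the fingers measure 130 mm over their backs; the gripper's body (75 mm by 190 mm) begins 47 mm behind the grasp point.
Start: joints at [-1.359, 0.342, 1.524, -0, 1.275, -0.146], TCP at [183.885, -491.761, 251.741] pointing down, gripper open.
Joint ranges: [-2.53, 2.53], [-0.77, 2.02], [0.04, 2.7], [-1, 4.14], [0.28, 2.66], [-3.11, 3.11]. Speed limits (rad/s): [2.57, 2.57, 3.14, 3.14, 3.14, 3.14].

INTERFACE

Orientations are given as [roll, pitch, yaw] about the fixed x, y, z axes, in that order (R = Rz(yaw) Ry(pitch) Rx(roll)).
In Python, from plant import get_obs, capture, calibration, close_job gives the robot as it stands. The module is installed in compiled form; this text tells all that it offers.
- The arm moves only by the shell command python3 -m jog 'ROWS'. ROWS is JSON, one flat list of numbers, 5 for each row, row after row: the closure, from 0 (fully open) to 1 (shut), then the shift along the tool's x, y, z in mm, then the turn about the tool's z in degrees. In form: [fingers, tx, ty, tz, yaw, fingers, tx, ty, tz, yaw, ...]. A call has 1 to 5 rows; each row shifts and turns the pose as measured when the row begins, along the tool's axes as they then stand; what a row does not reach is not made up. A row lasts 1/10 s, in which the tool goes at most 50 mm and 8.59 degrees, less where a joint would pass 70% of its speed; a pose out of reach is approached as far as the arm can. A call is refused whole if a number of a shift passes 50 or a number of a turn 8.59, either way. A call with a gripper value outside its range is refused whole. The fingers move at their own pace and stop on an object; the grip force is fixed at half the most. Time passes only in rows, so rows that do not move let the fingers close. It gives the time, the measured TCP pose, the force and the opening at its end, in the units of the state.
- get_obs(): the state, without advancing time (a new reading comes with each control period).
- capture(name): name is "scene" or "side" or "wrist"; returns (picture, depth): 400x640x3 uint8, red, green, blue; 400x640 float32, mm along the optical axis (not along the pixel's ray), 0 where there is no reading.
- calibration(name): a dict with "fovy" (degrees; the focal length in pixels is half the picture's height over the tangent of half this angle, whatever the lens; pixels are square), "cx", "cy" (the principal point, pixels), "R" (3x3) and "t" (3): a world point X has camera coordinates R X + t. Camera axes: x right, y down, z forward; pixel columns grow to the right and rows downward; lengths in mm; the calibration is good to about 2 mm. The wrist camera is an equidistant fisheye: a pixel r from the principal point sees the ray r / f radians off the axis. A picture is of the moment at which its call begins: read the wrist's pose just before it. calibration takes no time and is no camera call; for the wrist camera it gives the pose at the moment of the call.
- close_job(): hands the job in, once; it reports no verdict.
The state is a dict: "time": time; "joint_positions": joint angles; "dq": joint speeds; "tau": joint torques, N m; "tool_pos": TCP position; "tcp_rot": TCP orientation; "contact_force": force on the tool from outside, world axes, zero at the start; "moment": the same for the moment, N m; "grip_width": finger opening in mm.
Only numpy, scipy, OpenCV 4.12 (cv2) and the standard library are available. Lean on these libraries where they do the work, as an engineer would, in place of code of your own. Each camera call takes 0.05 s, during which the arm holds its last target.

## Working session

There is one attempt and no reset: what is moved stays moved. The work goes in short steps, Python scripts to look and compute and a shell command to move; the robot and the scene stay as the last step left them, time stands still between calls to the robot, and variables do not carry over. Pictures are saved under pics/ and viewed, and the job is handed in when it is done.

```bash
mkdir -p pics
python3 - <<'E'
from plant import *
import cv2,numpy as np
print(get_obs())
for n in("scene","side","wrist"):
    c=calibration(n);print(n,c)
    p,d=capture(n);cv2.imwrite(f"pics/{n}0.png",p[:,:,::-1]);np.save(f"pics/{n}0.npy",d)
E
```

```text
{'time': 0.0, 'joint_positions': array([-1.35899767e+00,  3.42743981e-01,  1.52500596e+00,  3.09688973e-06,
        1.27539697e+00, -1.45996670e-01]), 'dq': array([-0.00119767, -0.00143075,  0.00093185, -0.00020569, -0.00143434,
       -0.00080333]), 'tau': array([-2.90578799e-03, -4.31250215e+01, -2.44222373e+01,  7.16560520e-02,
        5.59416006e-02, -1.08159143e-04]), 'tool_pos': array([ 183.80639689, -491.38473979,  251.03775919]), 'tcp_rot': array([-3.14005536e+00, -2.29041265e-04,  3.57794245e-01]), 'contact_force': array([-0.4230913 ,  0.23015833, -0.19670188]), 'moment': array([-0.01099562, -0.04615993, -0.03077801]), 'grip_width': 92.02997248507431}
scene {'fovy': 43.4469217672205, 'cx': 318.8668690935081, 'cy': 193.50365716153817, 'R': array([[ 0.7597923 ,  0.6501405 , -0.00574376],
       [ 0.51141916, -0.60308264, -0.61216155],
       [-0.40145498,  0.46217817, -0.79071186]]), 't': array([-387.60800618, -224.02776586, 1361.3207896 ])}
side {'fovy': 52.634486813193185, 'cx': 322.50566055299925, 'cy': 201.9499358552915, 'R': array([[ 0.77566024, -0.63113192, -0.00486744],
       [-0.4672094 , -0.56898052, -0.67673964],
       [ 0.42434251,  0.52719415, -0.73620633]]), 't': array([-439.18305398,  337.39001088,  616.43653513])}
wrist {'fovy': 65.70646984690485, 'cx': 325.46777611881856, 'cy': 192.72699608735562, 'R': array([[ 0.35082195, -0.9364397 , -0.00215336],
       [-0.89355507, -0.33544208,  0.29839227],
       [-0.2801487 , -0.10275842, -0.95444089]]), 't': array([-524.25371149,  -38.05065314,  391.88729708])}
```

View pics/scene0.png

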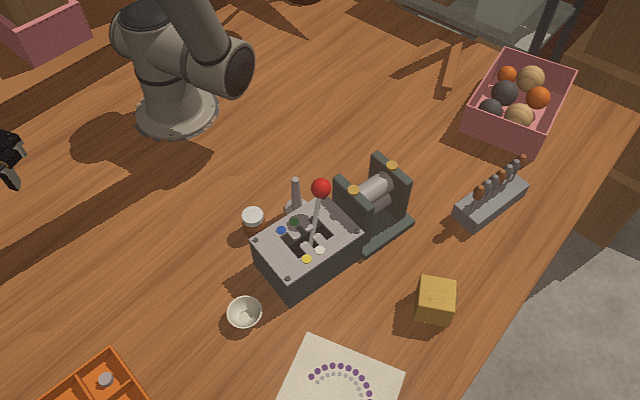

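View pics/side0.png

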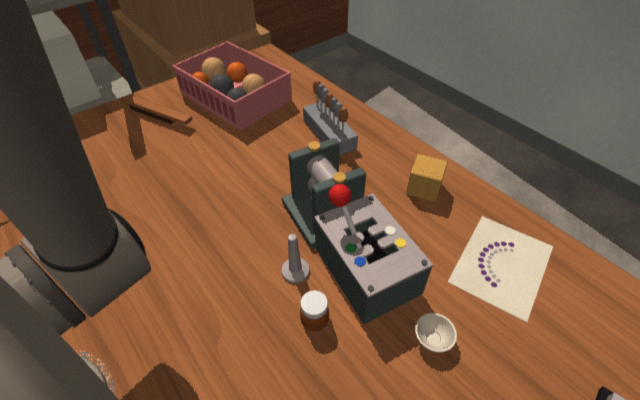

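View pics/wrist0.png

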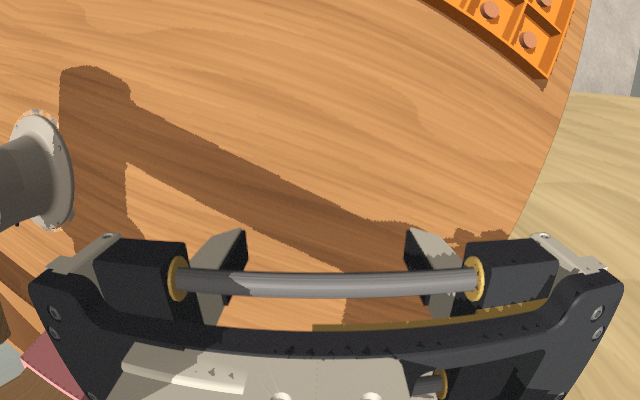

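The scene view shows the red ball at (321,188) and the discs: green ~(294,222), blue (281,230), white (320,250), yellow (306,259). Green marks the robot-side end of the middle lane. Next I triangulate.

```bash
cat > h.py <<'E'
from plant import *
import cv2,numpy as np
def ray(c,px):
    f=200/np.tan(np.radians(c['fovy']/2))
    d=np.array([(px[0]-c['cx'])/f,(px[1]-c['cy'])/f,1.]); R=np.array(c['R'])
    o=-R.T@np.array(c['t']); d=R.T@d; return o,d/np.linalg.norm(d)
def plane(c,px,z):
    o,d=ray(c,px); return o+d*(z-o[2])/d[2]
def tri(r):
    A=0;b=0
    for o,d in r:
        P=np.eye(3)-np.outer(d,d);A=A+P;b=b+P@o
    x=np.linalg.solve(A,b); return x,[np.linalg.norm((np.eye(3)-np.outer(d,d))@(x-o)) for o,d in r]
H=dict(red=((0,6),130,60,(60,400)),green=((50,85),100,20,(20,300)),blue=((105,120),140,60,(10,300)),yellow=((22,32),180,130,(10,150)))
def blobs(p,name,roi):
    h=cv2.cvtColor(p,cv2.COLOR_RGB2HSV); (a,b),s,v,_=H[name]
    m=((h[...,0]>=a)&(h[...,0]<=b)|((name=='red')&(h[...,0]>174)))&(h[...,1]>=s)&(h[...,2]>=v)
    x0,y0,x1,y1=roi; mm=np.zeros_like(m);mm[y0:y1,x0:x1]=m[y0:y1,x0:x1]
    n,l,st,ce=cv2.connectedComponentsWithStats(mm.astype(np.uint8),connectivity=8)
    return sorted([(int(st[i,4]),ce[i].round(1).tolist()) for i in range(1,n) if st[i,4]>8],reverse=True)[:3]
ROI=dict(scene=(235,150,365,300),side=(285,165,440,320))
E
python3 - <<'E'
from h import *
C={n:calibration(n) for n in ROI}
P={n:cv2.imread(f"pics/{n}0.png")[:,:,::-1].copy() for n in ROI}
for k in H:
    B={n:blobs(P[n],k,ROI[n]) for n in ROI};print(k,B)
    try:
        px={n:B[n][0][1] for n in ROI}
        print(tri([ray(C[n],px[n]) for n in ROI]),[plane(C[n],px[n],102).round(1) for n in ROI])
    except Exception as e:print(e)
for n in ROI:
    x0,y0,x1,y1=ROI[n];cv2.imwrite(f"pics/{n}_z.png",cv2.resize(P[n][y0:y1,x0:x1,::-1],None,fx=3.8,fy=3.8,interpolation=cv2.INTER_CUBIC))
E
```

```text
red {'scene': [(316, [320.7, 187.7])], 'side': [(428, [339.3, 194.7])]}
(array([561.57301393, -53.05668   , 173.91918369]), [np.float64(0.044135787216056), np.float64(0.04413578721617609)]) [array([524.5,  -9.8, 102. ]), array([607.8,  -2.2, 102. ])]
green {'scene': [(28, [294.0, 220.8])], 'side': [(67, [350.5, 247.6])]}
(array([ 539.11774455, -111.05532239,  102.39555156]), [np.float64(1.103956069247245), np.float64(1.103956069247282)]) [array([ 538.6, -109.6,  102. ]), array([ 539.1, -112.1,  102. ])]
blue {'scene': [(51, [280.7, 229.5])], 'side': [(71, [359.6, 260.9])]}
(array([ 532.56268344, -142.55658619,  101.85321938]), [np.float64(0.20812544978784545), np.float64(0.20812544978798733)]) [array([ 532.6, -142.4,  102. ]), array([ 532.4, -142.9,  102. ])]
yellow {'scene': [], 'side': []}
list index out of range
```

```bash
ls pics
```

```text
scene0.npy
scene0.png
scene_z.png
side0.npy
side0.png
side_z.png
wrist0.npy
wrist0.png
```

View pics/scene_z.png

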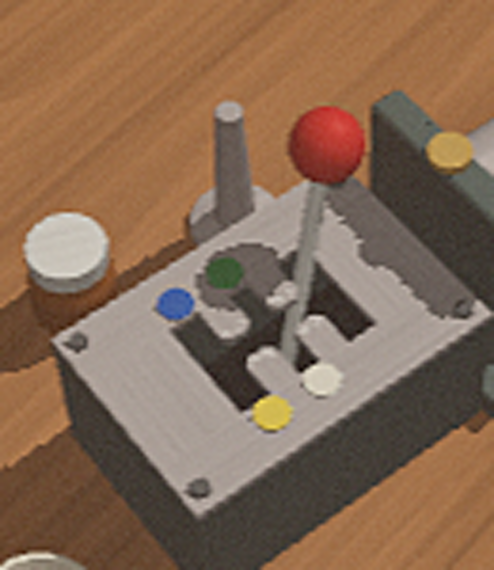

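View pics/side_z.png

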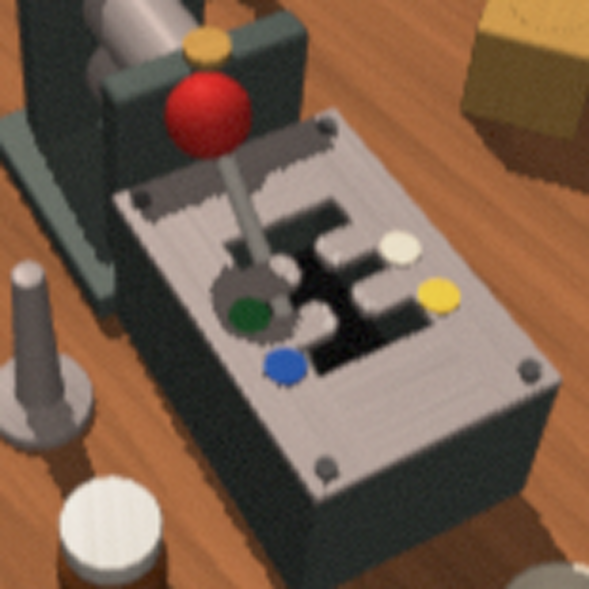

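Run:
```python
from h import *
C={n:calibration(n) for n in ROI}
D=dict(green=((294,220.8),(350.5,247.6)),blue=((280.7,229.5),(359.6,260.9)),white=((319.7,250),(390.3,230)),yellow=((306.6,258.4),(400.5,242.9)))
L=dict(green=(-42,0),blue=(-42,-32),white=(42,0),yellow=(42,-32))
W=[];G=[]
for k,(a,b) in D.items():
    w=(plane(C['scene'],a,102)+plane(C['side'],b,102))/2; print(k,w.round(1)); W.append(w[:2]);G.append(L[k])
W=np.array(W);G=np.array(G,float)
g=G-G.mean(0);w=W-W.mean(0)
th=np.arctan2((g[:,0]*w[:,1]-g[:,1]*w[:,0]).sum(),(g*w).sum())
R=np.array([[np.cos(th),-np.sin(th)],[np.sin(th),np.cos(th)]]);o=W.mean(0)-R@G.mean(0)
print('theta',th,'o',o,'res',(W-(G@R.T+o)).round(1).tolist())
np.savez('gate.npz',R=R,o=o,th=th)
b=tri([ray(C['scene'],(320.7,187.7)),ray(C['side'],(339.3,194.7))])[0]
print('ball gate',R.T@(b[:2]-o),b[2])
ob=get_obs();print('tcp gate',R.T@(ob['tool_pos'][:2]-o))
```

```text
green [ 538.9 -110.9  102. ]
blue [ 532.5 -142.6  102. ]
white [ 622.2 -128.4  102. ]
yellow [ 615.2 -159.6  102. ]
theta -0.2057980404643244 o [ 580.44385263 -119.72312678] res [[-0.5, 0.3], [-0.3, -0.2], [0.6, -0.1], [0.1, -0.0]]
ball gate [-32.09581379  61.40343977] 173.91918369099383
tcp gate [-312.27419569 -444.9720726 ]
```

```bash
python3 -m jog '[1,0,0,0,8.1, 1,0,0,0,8.1, 1,0,0,0,8.1, 1,0,0,0,8, 1,0,0,0,0]'
cat > st.py <<'E'
from h import *
z=np.load('gate.npz');R,o=z['R'],z['o']
def st():
    ob=get_obs();g=R.T@(ob['tool_pos'][:2]-o)
    print('t',round(float(ob['time']),2),'gate',g.round(1),'z',ob['tool_pos'][2].round(1),'yawerr_deg',np.degrees(ob['tcp_rot'][2]-z['th']).round(2),'F',(R.T@ob['contact_force'][:2]).round(1),'w',round(float(ob['grip_width']),1))
def look(tag):
    C={n:calibration(n) for n in ROI};px={}
    for n in ROI:
        p,_=capture(n);x0,y0,x1,y1=ROI[n]
        b=blobs(p,'red',(x0,y0-20,x1,y1));px[n]=b[0] if b else None
        cv2.imwrite(f"pics/{n}_{tag}.png",cv2.resize(p[y0-20:y1,x0-20:x1+20,::-1],None,fx=3,fy=3))
    print(px)
    if all(px.values()):
        b,e=tri([ray(C[n],px[n][1]) for n in ROI]);print('ball',(R.T@(b[:2]-o)).round(1),b[2].round(1),e[0].round(1))
if __name__=='__main__':
    st()
    import sys
    if len(sys.argv)>1: look(sys.argv[1]);
E
python3 st.py
```

```text
time: 0.65
tool_pos: [183.6, -490.6, 249.6]
tcp_rot: [-3.137, 0.002, -0.227]
contact_force: [0.2, -0.7, 0.1]
grip_width: 56.2
t 0.65 gate [-312.6 -444.2] z 249.6 yawerr_deg -1.21 F [ 0.4 -0.6] w 56.2
```

```bash
python3 -m jog '[1,20,-42,0,-1.2, 1,20,-42,0,0, 1,20,-42,0,0, 1,20,-42,0,0, 1,20,-42,0,0]'; python3 -m jog '[1,20,-42,0,0, 1,20,-42,0,0, 1,20,-42,0,0, 1,20,-42,0,0, 1,0,0,0,0]'; python3 st.py
```

```text
time: 1.15
tool_pos: [324.8, -303.5, 248.6]
tcp_rot: [-3.137, 0.003, -0.194]
contact_force: [0.5, -0.9, 0.2]
grip_width: 16.7
time: 1.65
tool_pos: [440.0, -142.1, 249.3]
tcp_rot: [-3.136, 0.001, -0.167]
contact_force: [-0.2, -0.3, 1.1]
grip_width: 0.5
t 1.65 gate [-132.9  -50.6] z 249.3 yawerr_deg 2.21 F [-0.1 -0.3] w 0.5
```

Need +57 x, +111 y (ty −111) and a +2.2° turn.

```bash
python3 -m jog '[1,14,-40,0,2.2, 1,14,-40,0,0, 1,14,-31,0,0, 1,12,0,0,0, 1,0,0,0,0]'; python3 st.py a1
```

```text
time: 2.15
tool_pos: [515.9, -40.1, 249.0]
tcp_rot: [-3.138, 0.002, -0.187]
contact_force: [-0.1, 0.5, -0.3]
grip_width: 0.4
t 2.15 gate [-79.5  64.7] z 249.0 yawerr_deg 1.06 F [-0.2  0.5] w 0.4
{'scene': (317, [320.7, 187.7]), 'side': (367, [339.8, 196.1])}
ball [-32.3  60.8] 172.5 1.2
```

```bash
python3 -m jog '[1,0,3,25,1, 1,0,0,25,0, 1,0,0,11,0, 1,0,0,0,0, 1,0,0,0,0]'; python3 st.py a2
```

```text
time: 2.75
tool_pos: [511.3, -47.0, 188.1]
tcp_rot: [-3.138, 0.002, -0.209]
contact_force: [0.1, -0.1, -0.0]
grip_width: 0.6
t 2.75 gate [-82.5  57.1] z 188.1 yawerr_deg -0.18 F [ 0.1 -0.1] w 0.6
{'scene': (317, [320.7, 187.6]), 'side': (20, [334.4, 189.6])}
ball [-34.7  66.9] 175.9 6.0
```

View pics/scene_a2.png

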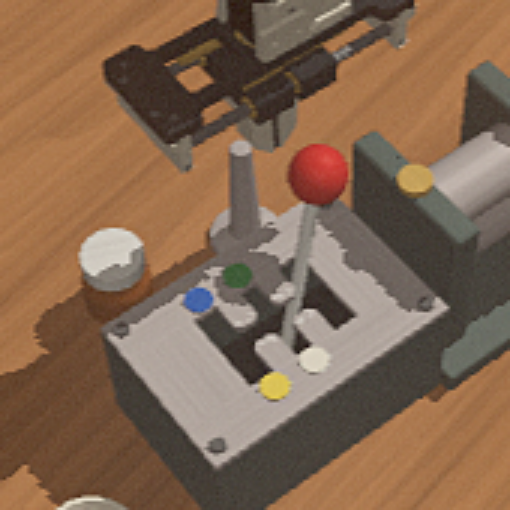

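```bash
python3 -m jog '[1,8,-3,0,0, 1,6,-2,0,0, 1,5,0,0,0, 1,5,0,0,0, 1,5,0,0,0]'; python3 st.py a3
```

```text
time: 3.35
tool_pos: [543.3, -47.4, 191.0]
tcp_rot: [-3.138, -0.0, -0.208]
contact_force: [-3.7, 0.6, 2.6]
grip_width: 0.3
t 3.35 gate [-51.1  63.3] z 191.0 yawerr_deg -0.11 F [-3.7 -0.1] w 0.3
{'scene': (322, [324.3, 190.2]), 'side': None}
```

View pics/scene_a3.png

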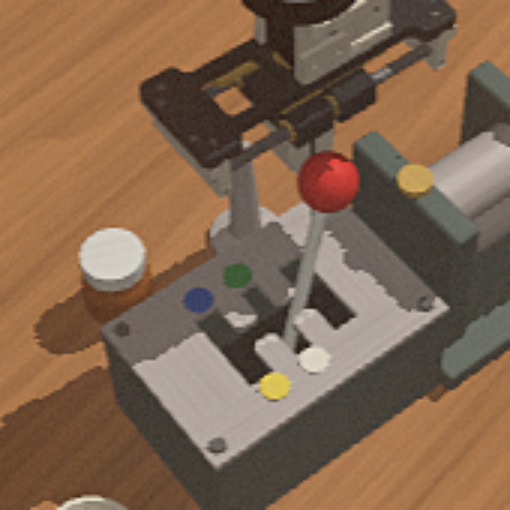

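```bash
cat >> h.py <<'E'
def sph(c,px,o2,R2):
    o,d=ray(c,px);p=o-np.array([o2[0],o2[1],12.]);b=p@d;q=b*b-(p@p-175.**2)
    x=o+d*(-b-np.sqrt(max(q,0)));return (R2.T@(x[:2]-o2)).round(1),x[2].round(1)
E
sed -i "s/^    print(px)$/    print(px)\n    for n in ROI:\n        if px[n]: print(n,sph(C[n],px[n][1],o,R))/" st.py
python3 - <<'E'
from st import *
print(sph(calibration('scene'),(320.7,187.7),o,R),sph(calibration('side'),(339.3,194.7),o,R),sph(calibration('scene'),(324.3,190.2),o,R))
E
```

```text
(array([-33.2,  62.2]), np.float64(172.2)) (array([-31.3,  62.8]), np.float64(172.3)) (array([-23.2,  63.3]), np.float64(173.5))
```

```bash
python3 -m jog '[1,5,0,1,0, 1,5,0,1,0, 1,5,0,0,0, 1,4,0,0,0, 1,0,0,0,0]'; python3 st.py a4
```

```text
time: 3.95
tool_pos: [563.6, -51.8, 188.6]
tcp_rot: [-3.138, -0.0, -0.208]
contact_force: [-2.2, 0.5, 2.2]
grip_width: 0.4
t 3.95 gate [-30.3  63. ] z 188.6 yawerr_deg -0.13 F [-2.2  0.1] w 0.4
{'scene': (329, [331.3, 196.5]), 'side': None}
scene (array([-2. , 63.7]), np.float64(175.0))
```

```bash
python3 -m jog '[1,2,0,0,0, 1,0,0,0,0, 1,-15,0,-5,0, 1,-25,0,-25,0, 1,0,0,-25,0]'; python3 st.py a5
```

```text
time: 4.55
tool_pos: [524.4, -44.1, 240.9]
tcp_rot: [-3.139, 0.005, -0.208]
contact_force: [-0.3, 0.3, 0.4]
grip_width: 0.3
t 4.55 gate [-70.3  62.5] z 240.9 yawerr_deg -0.15 F [-0.3  0.2] w 0.3
{'scene': (337, [331.8, 197.0]), 'side': (262, [356.4, 190.4])}
scene (array([-0.5, 63.7]), np.float64(175.0))
side (array([-3.3, 52.7]), np.float64(178.8))
ball [ 0.  61.3] 173.0 3.1
```

```bash
python3 -m jog '[1,0,-30,-8,0, 1,30,-25,0,0, 1,35,0,0,0, 1,5,0,0,0, 1,0,0,0,0]'; python3 st.py a6
```

```text
time: 5.15
tool_pos: [611.8, -5.1, 250.6]
tcp_rot: [-3.139, -0.009, -0.21]
contact_force: [-1.3, 0.4, -0.2]
grip_width: 0.7
t 5.15 gate [  7.2 118.6] z 250.6 yawerr_deg -0.24 F [-1.3  0.1] w 0.7
{'scene': (325, [331.7, 197.1]), 'side': (396, [355.3, 187.4])}
scene (array([-0.3, 63.3]), np.float64(175.2))
side (array([ 0.6, 62.7]), np.float64(175.4))
ball [ 0.3 62.6] 175.9 0.3
```

Ball is at (0.3, 62.6), the neutral position. I descend beside it on the rolls side.

```bash
python3 -m jog '[1,-7,0,20,0, 1,0,0,20,0, 1,0,0,12,0, 1,0,0,0,0, 1,0,0,0,0]'; python3 st.py a7
```

```text
time: 5.75
tool_pos: [601.3, -4.5, 198.6]
tcp_rot: [-3.139, -0.009, -0.212]
contact_force: [-0.1, -0.8, 0.8]
grip_width: 0.1
t 5.75 gate [ -3.2 117.1] z 198.6 yawerr_deg -0.35 F [ 0.1 -0.8] w 0.1
{'scene': (280, [332.0, 198.2]), 'side': (391, [355.5, 187.5])}
scene (array([ 2.4, 61.8]), np.float64(175.7))
side (array([ 0.7, 62.2]), np.float64(175.6))
ball [ 1.4 62.9] 174.2 0.3
```

View pics/scene_a7.png

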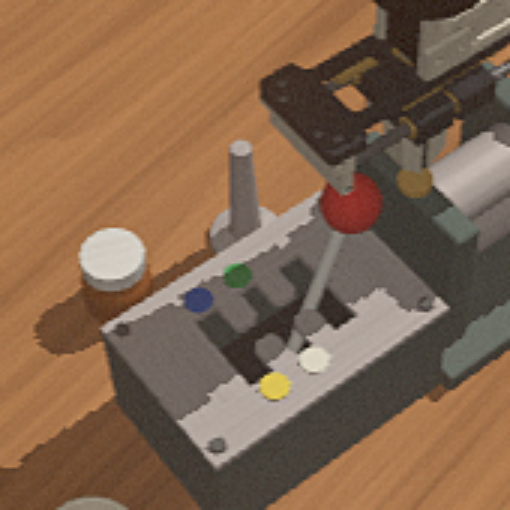

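```bash
python3 -m jog '[1,3,6,3,0, 1,0,5,0,0, 1,0,5,0,0, 1,0,5,0,0, 1,0,5,0,0]'; python3 st.py a8
```

```text
time: 6.35
tool_pos: [600.9, -31.4, 199.1]
tcp_rot: [-3.136, -0.017, -0.212]
contact_force: [0.7, 9.6, 11.7]
grip_width: 0.4
t 6.35 gate [ 2.  90.7] z 199.1 yawerr_deg -0.33 F [-1.3  9.6] w 0.4
{'scene': (270, [331.4, 198.6]), 'side': (282, [354.9, 190.1])}
scene (array([ 2.9, 60. ]), np.float64(176.4))
side (array([-4.8, 55.2]), np.float64(178.0))
ball [-0.5 62.4] 170.1 0.6
```

```bash
python3 -m jog '[1,0,-6,0,0, 1,0,-6,0,0, 1,0,0,5,0, 1,0,0,4,0, 1,0,0,0,0]'; python3 st.py a9
```

```text
time: 6.95
tool_pos: [603.5, -20.1, 189.9]
tcp_rot: [-3.137, -0.017, -0.212]
contact_force: [-0.3, 0.3, 0.4]
grip_width: 0.6
t 6.95 gate [  2.2 102.3] z 189.9 yawerr_deg -0.35 F [-0.3  0.3] w 0.6
{'scene': (199, [332.8, 199.6]), 'side': (262, [355.9, 191.1])}
scene (array([ 6.1, 60.8]), np.float64(176.0))
side (array([-5.2, 51.3]), np.float64(179.2))
ball [ 1.7 63.5] 166.8 1.7
```

View pics/side_a9.png

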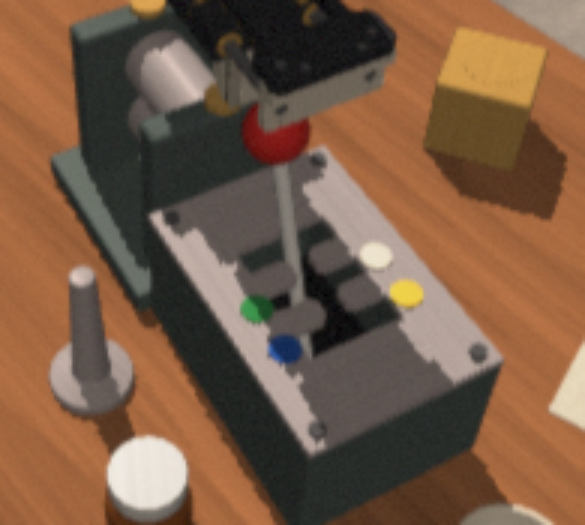

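View pics/side_a8.png

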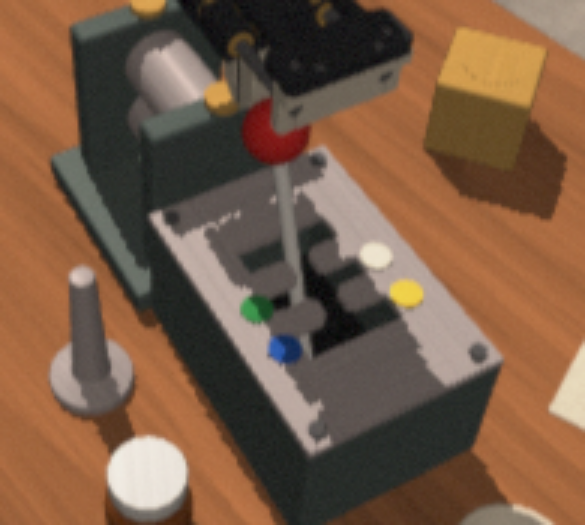

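```bash
python3 -m jog '[1,0,3,0,0, 1,0,3,0,0, 1,0,3,0,0, 1,0,3,0,0, 1,0,0,0,0]'; python3 st.py b1
```

```text
time: 7.55
tool_pos: [602.2, -31.3, 192.3]
tcp_rot: [-3.133, -0.022, -0.213]
contact_force: [-0.3, 2.3, -1.3]
grip_width: 0.6
t 7.55 gate [ 3.2 91. ] z 192.3 yawerr_deg -0.39 F [-0.8  2.1] w 0.6
{'scene': (223, [331.0, 200.0]), 'side': (237, [355.0, 191.2])}
scene (array([ 5.6, 56.8]), np.float64(177.4))
side (array([-6.5, 52.1]), np.float64(178.9))
ball [-0.2 61.6] 167.3 0.1
```

```bash
python3 -m jog '[1,-1,4,1,0, 1,-1,4,1,0, 1,0,4,0,0, 1,0,4,0,0, 1,0,0,0,0]'; python3 st.py b2
```

```text
time: 8.15
tool_pos: [599.3, -44.2, 193.0]
tcp_rot: [-3.128, -0.029, -0.211]
contact_force: [0.6, 2.9, 0.2]
grip_width: 0.6
t 8.15 gate [ 3.  77.7] z 193.0 yawerr_deg -0.29 F [-0.   2.9] w 0.6
{'scene': (218, [325.3, 202.6]), 'side': (213, [358.3, 194.6])}
scene (array([ 6.3, 42.6]), np.float64(181.6))
side (array([-7.4, 39.9]), np.float64(182.2))
ball [-0.8 48.7] 170.1 0.7
```

View pics/scene_b2.png

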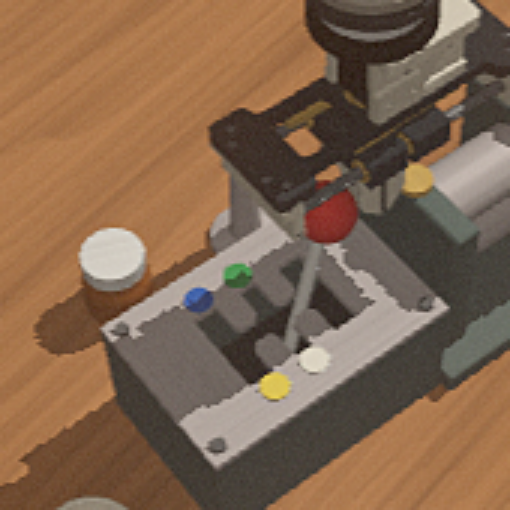

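```bash
python3 -m jog '[1,-1,5,1,0, 1,-1,5,1,0, 1,0,5,0,0, 1,0,5,0,0, 1,0,0,0,0]'; python3 st.py b3
```

```text
time: 8.75
tool_pos: [593.9, -63.8, 191.2]
tcp_rot: [-3.127, -0.032, -0.21]
contact_force: [0.4, 3.0, 2.5]
grip_width: 0.4
t 8.75 gate [ 1.8 57.5] z 191.2 yawerr_deg -0.23 F [-0.3  3. ] w 0.4
{'scene': (213, [316.5, 207.2]), 'side': (151, [362.5, 200.2])}
scene (array([ 6.9, 21.3]), np.float64(185.6))
side (array([-9.4, 23.2]), np.float64(185.2))
ball [-2.4 30. ] 172.1 2.6
```

View pics/scene_b3.png

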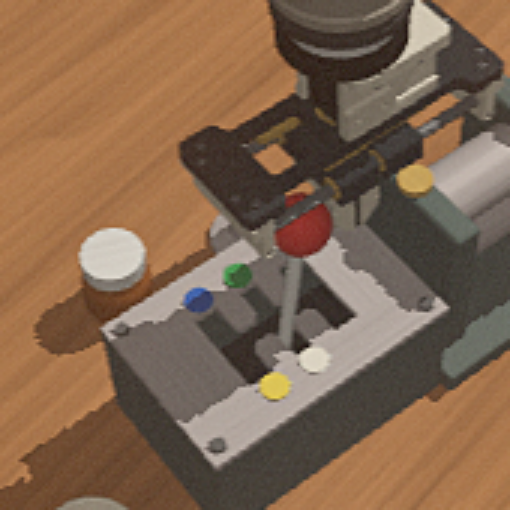

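```bash
python3 -m jog '[1,0,5,0,0, 1,0,5,0,0, 1,0,5,0,0, 1,0,4,0,0, 1,0,0,0,0]'; python3 -m jog '[1,0,-12,0,0, 1,0,-14,0,0, 1,0,0,-25,0, 1,0,0,-30,0, 1,0,0,0,0]';python3 st.py b4
```

```text
time: 9.35
tool_pos: [589.5, -83.6, 190.6]
tcp_rot: [-3.128, -0.031, -0.209]
contact_force: [1.7, 2.2, 2.9]
grip_width: 0.6
time: 9.85
tool_pos: [592.0, -54.9, 244.2]
tcp_rot: [-3.13, -0.023, -0.209]
contact_force: [-0.2, -0.1, 0.4]
grip_width: 0.4
t 9.85 gate [-1.9 65.8] z 244.2 yawerr_deg -0.18 F [-0.2 -0.2] w 0.4
{'scene': (342, [305.9, 209.7]), 'side': (428, [374.8, 205.8])}
scene (array([0.3, 1.8]), np.float64(187.0))
side (array([1. , 1.7]), np.float64(187.0))
ball [0.7 1.4] 187.6 0.1
```

View pics/scene_b4.png

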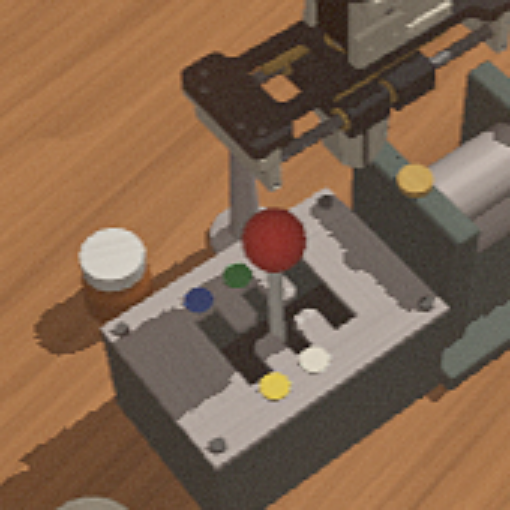

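```bash
python3 -m jog '[1,26,0,-8,0, 1,26,10,0,0, 1,4,30,0,0, 1,0,24,0,0, 1,0,0,0,0]'; python3 st.py b5
```

```text
time: 10.45
tool_pos: [630.6, -127.2, 239.9]
tcp_rot: [-3.13, -0.002, -0.205]
contact_force: [0.7, -0.8, -0.1]
grip_width: 0.7
t 10.45 gate [50.6  2.9] z 239.9 yawerr_deg 0.05 F [ 0.8 -0.6] w 0.7
{'scene': (55, [306.1, 212.3]), 'side': (444, [374.7, 205.4])}
scene (array([ 5.2, -1.4]), np.float64(186.9))
side (array([1.3, 2.6]), np.float64(187.0))
ball [2.6 1.8] 184.5 2.1
```

```bash
python3 -m jog '[1,0,1,20,0, 1,0,1,20,0, 1,0,0,8,0, 1,-5,0,0,0, 1,-5,0,0,0]'; python3 st.py b6;  python3 -m jog '[1,-4,0,0,0, 1,-5,0,0,0, 1,-5,0,0,0, 1,-5,0,0,0, 1,-5,0,0,0]'; python3 st.py b7
```

```text
time: 11.05
tool_pos: [621.0, -118.0, 190.3]
tcp_rot: [-3.128, -0.001, -0.198]
contact_force: [0.3, 0.4, 0.9]
grip_width: 0.2
t 11.05 gate [39.4 10. ] z 190.3 yawerr_deg 0.43 F [0.2 0.4] w 0.2
{'scene': (81, [299.8, 211.0]), 'side': (442, [374.7, 205.5])}
scene (array([-4.4, -8.7]), np.float64(186.7))
side (array([1.2, 2.4]), np.float64(187.0))
ball [-2.5 -7.1] 193.4 4.1
time: 11.65
tool_pos: [597.9, -113.7, 193.6]
tcp_rot: [-3.128, -0.01, -0.199]
contact_force: [3.1, -0.6, -1.4]
grip_width: 0.4
t 11.65 gate [15.9  9.4] z 193.6 yawerr_deg 0.39 F [3.2 0. ] w 0.4
{'scene': (33, [298.9, 212.1]), 'side': (451, [367.2, 208.9])}
scene (array([ -3.5, -11.5]), np.float64(186.6))
side (array([-13.4,   2.1]), np.float64(186.5))
ball [-10.5  -2.2] 181.0 6.9
```

View pics/side_b7.png

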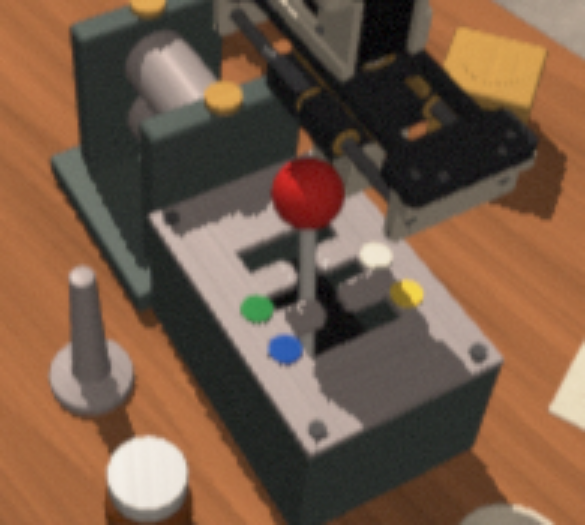

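```bash
python3 -m jog '[1,-5,0,1,0, 1,-5,0,1,0, 1,-5,0,0,0, 1,-5,0,0,0, 1,-4,0,0,0]'; python3 st.py b8
```

```text
time: 12.25
tool_pos: [573.0, -108.8, 191.5]
tcp_rot: [-3.128, -0.011, -0.199]
contact_force: [3.8, -1.0, -2.9]
grip_width: 0.8
t 12.25 gate [-9.5  9.1] z 191.5 yawerr_deg 0.39 F [ 3.9 -0.2] w 0.8
{'scene': (37, [290.2, 203.0]), 'side': (462, [353.8, 216.2])}
scene (array([-32.1, -10.8]), np.float64(183.7))
side (array([-38.8,   1.4]), np.float64(182.6))
ball [-37.5  -3.5] 180.1 5.7
```

```bash
python3 -m jog '[1,-2,0,0,0, 1,-2,0,0,0, 1,-2,0,0,0]'; python3 st.py b9
```

```text
time: 12.65
tool_pos: [566.9, -107.6, 191.0]
tcp_rot: [-3.128, -0.011, -0.199]
contact_force: [5.0, -1.2, -3.9]
grip_width: 0.4
t 12.65 gate [-15.7   9.1] z 191.0 yawerr_deg 0.39 F [ 5.1 -0.1] w 0.4
{'scene': (36, [288.0, 201.1]), 'side': (461, [351.4, 217.6])}
scene (array([-39.2, -10.9]), np.float64(182.2))
side (array([-43.2,   1.4]), np.float64(181.6))
ball [-43.   -4.8] 181.2 5.5
```

```bash
python3 -m jog '[1,-2,0,0,0, 1,-2,0,0,0, 1,0,0,0,0]'; python3 st.py c1
```

```text
time: 13.05
tool_pos: [564.8, -107.3, 191.0]
tcp_rot: [-3.128, -0.016, -0.199]
contact_force: [5.4, -0.2, -1.8]
grip_width: 0.6
t 13.05 gate [-17.8   9. ] z 191.0 yawerr_deg 0.38 F [5.3 0.9] w 0.6
{'scene': (38, [287.1, 200.3]), 'side': (461, [350.7, 218.1])}
scene (array([-42.3, -10.8]), np.float64(181.5))
side (array([-44.6,   1.2]), np.float64(181.2))
ball [-44.9  -5.6] 182.0 5.3
```

Ball is at about −44.6, past the stop's start. Back off, lift and check.

```bash
python3 -m jog '[1,12,0,0,0, 1,20,0,0,0, 1,20,0,-10,0, 1,20,0,-40,0, 1,0,0,-20,0]'; python3 -m jog '[1,40,-20,0,0, 1,40,-20,0,0,1,40,0,0,0,1,0,0,0,0,1,0,0,0,0]';python3 st.py c2
```

```text
time: 13.65
tool_pos: [632.0, -121.6, 260.5]
tcp_rot: [-3.128, 0.001, -0.199]
contact_force: [-0.2, 0.2, -0.1]
grip_width: 0.6
time: 14.15
tool_pos: [758.7, -105.5, 260.2]
tcp_rot: [-3.129, 0.01, -0.2]
contact_force: [0.9, 0.3, -0.2]
grip_width: 0.5
t 14.15 gate [171.6  50.3] z 260.2 yawerr_deg 0.31 F [0.8 0.4] w 0.5
{'scene': (331, [291.9, 196.2]), 'side': (468, [351.1, 217.5])}
scene (array([-44.8,   2.1]), np.float64(181.1))
side (array([-43.5,   1.8]), np.float64(181.5))
ball [-43.9   1.4] 182.4 0.2
```

View pics/scene_c2.png

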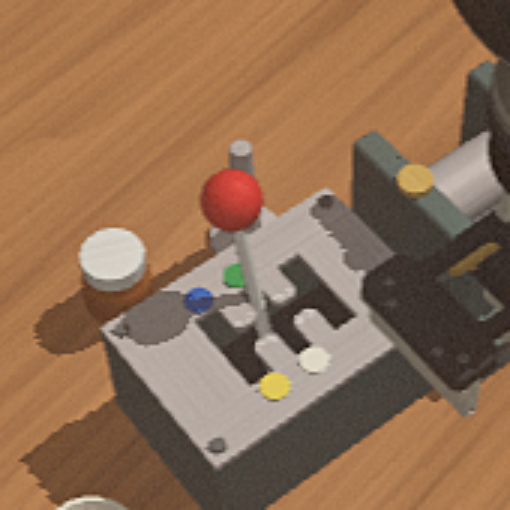

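View pics/side_c2.png

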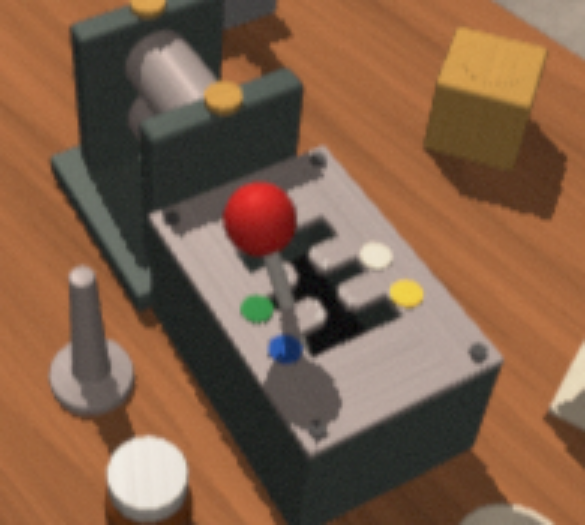

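The ball rests at gate (−43.9, 1.4), home in the green slot. The arm is clear, and the mandrel, jar and dish look unmoved.

```bash
python3 -c "
from plant import *
print(close_job())"
```

```text
the job is handed in; nothing more can be done
None
```

The lever is home in the green slot, which turned out to be the robot-side end of the middle lane, and the job is handed in. I pushed the ball with closed fingertips in three steps:
1. Along the unmarked lane to neutral.
2. Along the cross-slot to the middle lane.
3. Home into the green slot.

**Final position:** the last look, from two cameras that agreed to 0.2 mm, put the ball at x = −43.9, y = +1.4 mm at the gate. That places the stem about 21 mm from the green disc, against the 25.5 mm limit. It was still at rest there after the arm had let go and lifted away.

**Forces:** the wrist force read 2 to 5 N on most pushes. The first cross-slot push read about 15 N because the fingertips sat too high on the ball. I backed off, lowered them 9 mm and pushed again without trouble.

**Other objects:** the mandrel, the jar and the visible part of the dish looked unmoved in the final pictures. I judged that by eye and did not measure it. While the gripper partly hid the ball, single-camera estimates differed by up to about 15 mm. They agreed again in every clear view.

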